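Close up a row of ink tubs on the carrying rail

ROBOT

A 6-joint arm with a two-finger parallel gripper is mounted at the origin on the work surface. World frame = base frame: x ahead of the robot, y to its left, z up, the work surface at z = 0. Lengths are in m, angles in degrees, forces in N, time in s.
With the tool pointing down it reaches from about 0.3 to 0.85 m from the base axis. Payload 4.2 kg.
Tool frame: the origin (TCP) lies midway between the tips of the shut fingers; the grasp point (between the pads) lies 19 mm behind it; z points along the fingers, y is the line along which they close (so a half turn about z gives the same grasp; the last joint's range is limited). The gripper opens to 91 mm and grips with 3 to 60 N. Pads are 32 mm wide; open, the fingers measure 118 mm over their backs; the gripper's body (76 mm by 178 mm) begins 60 mm behind the grasp point.
Start: joints at [-76.031, 18.312, 89.639, -0, 72.044, -1.146], TCP at [0.15, -0.555, 0.214] pointing down, gripper open.
Joint ranges: [-177.97, 177.97], [-48.28, 115.42], [12.27, 149.76], [-77.06, 257.06], [2.81, 150.46], [-146.56, 146.56]. Speed limits (degrees/s): [147.25, 147.25, 180, 180, 180, 180].

INTERFACE

Orientations are given as a 3x3 rotation matrix whose columns are the frame's x, y, z axes.
In Python, from plant import arm gives the robot as it stands.
- The arm moves only by the tool step_arm, never from a script. Its argument "targets" is a list of rows, each an object with "delta_rot": the turn, a rotation vector about the tool's x, y, z in rad, a list of three; "linear": the shift along the tool's x, y, z in m, a list of three; "hand": the gripper command: -1 is fully open, 1 is shut, values between are in proportion. A call has exactly 5 rows; each row is the pose to reach, as a shift and turn from the pose commanded when the call began, along the tool's axes at that moment; what a row does not reach only later rows make up. A row lasts 1/8 s, in which the tool goes at most 62.5 mm and 10.7 degrees, less where a joint would pass 70% of its speed; a pose out of reach is approached as far as the arm can. A call with a gripper value outside its range is refused whole. The fingers move at their own pace and stop on an object; "force" is the grip in N (left out, the last holds). Time passes only in rows, so rows that repeat a pose let the fingers close, or fill a call up. It gives the time, the measured TCP pose, the force, the opening and the grip force at its end, in the units of the state.
- arm.state(): the state, without advancing time (a new reading comes with each control period).
- arm.grab_frame(name): name is "scene" or "top" or "wrist"; returns a dict with "frame" (420x560x3 uint8, red, green, blue), "K" (3x3 intrinsics, pixels), "D" ([k1, k2, p1, p2, k3] as OpenCV has them; the pictures are not rectified), "R" (3x3) and "t" (3): a world point X has camera coordinates R X + t; the wrist camera has in their place "T_tool_cam" (4x4, takes a point from camera to tool coordinates, whose origin is the TCP and whose axes are the flange's). Camera axes: x right, y down, z forward; pixel columns grow to the right and rows downward; lengths in m; the calibration is good to about 2 mm. A picture is of the moment at which its call begins: read the wrist's pose just before it. There is no depth.
- arm.hand_in(): hands the job in; it is judged then, once.
The state is a dict: "time": time; "q": joint angles; "joint_velocities": joint speeds; "effort": joint torques, N m; "eef_pos": TCP position; "tool_rot": TCP orientation; "ft_force": force on the tool from outside, world axes, zero at the start; "ft_torque": the same for the moment, N m; "opening": finger opening in m; "grip_force": force on a finger pad.
Only numpy, scipy, OpenCV 4.12 (cv2) and the standard library are available. Lean on these libraries where they do the work, as an engineer would, in place of code of your own. Each camera call takes 0.05 s, during which the arm holds its last target. There are 200 camera calls.

TASK

Without picking anything up, push the row of four ink tubs along the aluminium rail as one train, touching only the hindmost tub, until the row is tight against the end stop. Then push the keeper's upright tab away from the robot, all the way, so that its steel bar closes the rail behind the row. Leave the tubs standing on the rail, and everything else on the table where it is.

Things in the scene. Friction and masses are not known exactly. Their poses are not given: they have to be found in the camera images.
- rail: Fixed aluminium rail: floor plate 430 x 78 mm, 6 mm thick; two lips rise to 18 mm above the table, channel between them 54 mm wide. Origin: on the table under its middle; y runs along it to the end stop (robot's left), x across it away from the robot, z up. Open at y = -215 mm. Tubs at home have centres at y = 185, 135, 85, 35 mm. Bottles beside it are 115 mm tall, over 130 mm beyond its mid-line.
- stop_face (a point): Middle of the inner face of the end stop, at the rail floor's height (6 mm above the table); y = 210 mm in the rail's frame. The stop is a plate across the rail, 78 mm wide, 8 mm thick, top 36 mm above the table. The foremost tub must touch this face.
- tub1: Round screw-lid ink tub number 1 of the row, white plastic with a grey lid: an upright cylinder 50 mm across and 38 mm tall, about 100 g. It stands loose on the rail's floor. Origin: centre of its underside, z up. Foremost in the row, nearest the end stop; at the start its front is 60 to 140 mm from the stop.
- tub2: Round screw-lid ink tub number 2 of the row, white plastic with a grey lid: an upright cylinder 50 mm across and 38 mm tall, about 100 g. It stands loose on the rail's floor. Origin: centre of its underside, z up. Touches tub 1 at the start.
- tub3: Round screw-lid ink tub number 3 of the row, white plastic with a grey lid: an upright cylinder 50 mm across and 38 mm tall, about 100 g. It stands loose on the rail's floor. Origin: centre of its underside, z up. Touches tub 2 at the start.
- tub4: Round screw-lid ink tub number 4 of the row, white plastic with a grey lid: an upright cylinder 50 mm across and 38 mm tall, about 100 g. It stands loose on the rail's floor. Origin: centre of its underside, z up. Hindmost, farthest from the end stop, touching tub 3; the only one to be pushed on. Its free side looks to the rail's open end.
- keeper (a joint): Travel (m) of the keeper, a steel bar sliding across the rail (along the rail's +x) at y = 0, 24 to 34 mm above the table, 10 mm wide: 5 mm behind the row at home. 0 to 0.008: drawn back to the robot's side, clear of the channel (the start); 0.066: fully home across the rail, against its limit. Friction about 2 N; it stays where it is left.
- keeper_tab (a point): Centre of the push face (looks to the rail's -x, to the robot) of the keeper's upright steel tab, 30 mm wide along the rail, 8 mm thick, 34 to 70 mm above the table. This point: 55 mm above the table, at x = -99 mm + travel, y = 0 in the rail's frame. It slides over a grey bracket, 35 mm high, 44 mm long along the rail, from x = -105 to -35 mm.
- spare_tub: A fifth tub of the same shape and size, standing on the table beside the rail's far side; not part of the row, leave alone. Origin: centre of its underside.
- glue_a: Glue bottle, green, 42 mm across, 115 mm tall, standing; leave alone. Origin: centre of its underside.
- glue_b: Glue bottle, white, 42 mm across, 115 mm tall, standing; leave alone. Origin: centre of its underside.
- ink_jar: Jar with black lid, 56 mm across, 66 mm tall, standing beyond the rail; leave alone. Origin: centre of its underside.
- marker_a: Marker pen, 130 mm long, 13 mm thick, lying on the robot's side of the rail; leave alone. Origin: under its middle, x along it.
- tape: Clear tape roll, 68 mm across, 19 mm high, lying flat beyond the rail; leave alone. Origin: centre of its underside.
- scissors: Scissors with black handles, about 165 mm long, lying flat on the robot's side of the rail; leave alone. Origin: under the pivot, x towards the blades.
Not all that is in view belongs to the job. What is shaped like the tub4 but turquoise is not meant. What is shaped like the tub3 but purple is not meant.

How it is judged:
By the outcome, as a careful person would: the job done as asked, in the order asked, and still so for the second after the job is handed in, with the robot touching nothing.
It also fails if it takes over 45 s, if anything falls off the work surface, if the arm or the gripper's body presses on something with over 40 N, if the wrist force passes 120 N, or if a joint passes its speed limit or range.

## Working session

There is one attempt and no reset: what is moved stays moved. The work goes in short steps, Python scripts to look and compute and a tool call to move; the robot and the scene stay as the last step left them, time stands still between calls to the robot, and variables do not carry over. Pictures are saved under pics/ and viewed, at most 10 in all, crops included, and the job is handed in when it is done.

Besides the shell and the picture viewer there is one more tool, called after ">>>" as name(argument=value, ...), one argument or row to a line, values as JSON. step_arm: Moves the arm, as the interface text tells. Its arguments: {"type":"object","properties":{"targets":{"type":"array"},"force":{"type":"number"}},"required":["targets"]}

```bash
mkdir -p pics
cat > h.py <<'E'
import numpy as np, cv2
from plant import arm
def ray(c,uv,z):
    p=cv2.undistortPoints(np.array(uv,float).reshape(-1,1,2),np.array(c['K']),np.array(c['D'])).reshape(-1,2)
    R=np.array(c['R']);t=np.array(c['t']);C=-R.T@t
    d=np.c_[p,np.ones(len(p))]@R
    return C+d*((z-C[2])/d[:,2])[:,None]
def pix(c,X):
    return cv2.projectPoints(np.array(X,float).reshape(-1,1,3),cv2.Rodrigues(np.array(c['R']))[0],np.array(c['t']),np.array(c['K']),np.array(c['D']))[0].reshape(-1,2)
E
python3 - <<'E'
from h import *
import pickle
o={}
for n in ('top','scene'):
    c=arm.grab_frame(n);o[n]=c;cv2.imwrite(f'pics/{n}0.png',c['frame'][:,:,::-1])
pickle.dump(o,open('c.pkl','wb'))
s=arm.state();print(s['time'],s['eef_pos'],s['tool_rot'],s['opening'])
E
```

```text
0.1 [ 0.14983925 -0.55469003  0.21320197] [[ 9.65413321e-01  2.60723964e-01 -3.64954411e-04]
 [ 2.60724216e-01 -9.65412127e-01  1.51957049e-03]
 [ 4.38570273e-05 -1.56216604e-03 -9.99998779e-01]] 0.09121979017211411
```

View pics/top0.png

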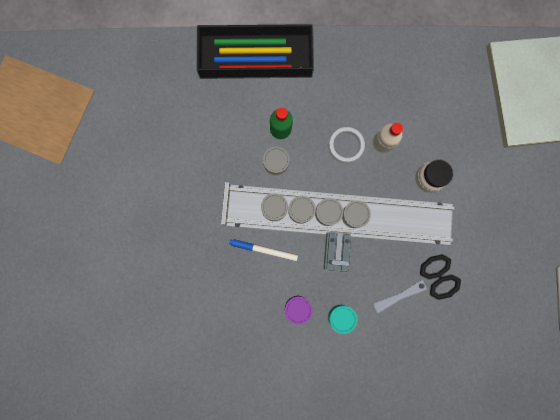

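View pics/scene0.png

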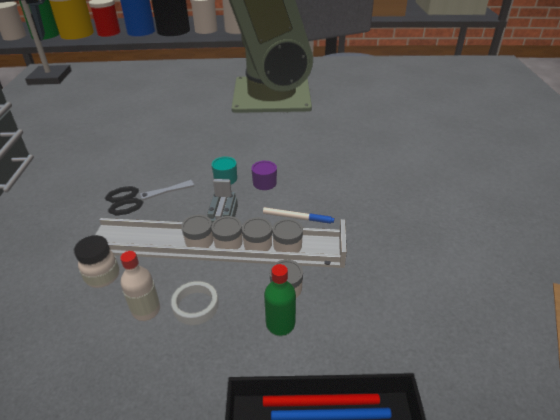

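The top view shows the stop at the left (226,205), tubs at (275,208), (302,210), (329,212) and (357,215), the keeper at (339,250), and the rail's open end at (452,223). The scene view agrees. I'll take a closer crop for the rail geometry.

Run:
```python
from h import *
import pickle
o=pickle.load(open('c.pkl','rb'));c=o['top'];f=c['frame']
cv2.imwrite('pics/crop.png',cv2.resize(f[170:280,210:470,::-1],None,fx=3,fy=3,interpolation=cv2.INTER_CUBIC))
g=cv2.cvtColor(f,cv2.COLOR_RGB2GRAY)
m=((g>125)*255).astype(np.uint8);m[:178]=0;m[248:]=0;m[:,:215]=0;m[:,460:]=0
m=cv2.morphologyEx(m,cv2.MORPH_CLOSE,np.ones((5,5)))
n,l,st,ce=cv2.connectedComponentsWithStats(m);i=1+np.argmax(st[1:,4]);print(st[i])
ys,xs=np.where(l==i);r=cv2.minAreaRect(np.c_[xs,ys].astype(np.float32));b=cv2.boxPoints(r);print(r,b)
print(ray(c,b,.018).round(4))
t=np.array([[275,208],[302,210],[329,212],[357,215]])
print(ray(c,t,.044).round(4))
```

```text
[ 221  182  234   66 9773]
((337.8588562011719, 218.9210205078125), (233.4823760986328, 56.016517639160156), 6.179924011230469) [[218.78098 234.1992 ]
 [224.81119 178.50822]
 [456.93674 203.64284]
 [450.90652 259.3338 ]]
[[ 0.5499  0.1297  0.018 ]
 [ 0.654   0.1183  0.018 ]
 [ 0.6014 -0.3186  0.018 ]
 [ 0.4971 -0.3021  0.018 ]]
[[ 0.5949  0.0252  0.044 ]
 [ 0.5907 -0.0237  0.044 ]
 [ 0.5864 -0.0726  0.044 ]
 [ 0.5803 -0.1235  0.044 ]]
```

View pics/crop.png

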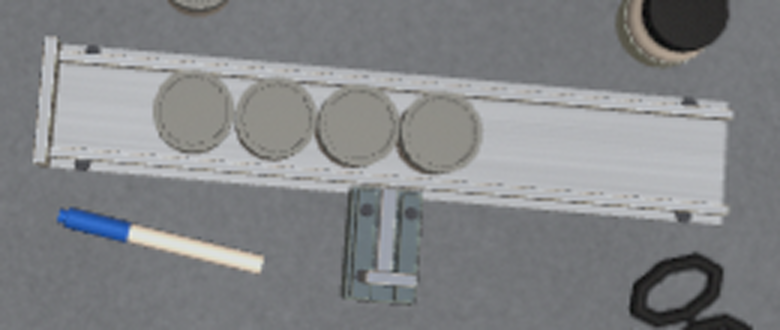

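The crop (3x, offset 210,170) shows the open-end lip corners at (731,105) and (727,221), the stop's inner top edge at about (58,40) to (48,163), the tubs at (195,111) to (440,133), and the tab top at (390,279).

Run:
```python
from h import *
import pickle
c=pickle.load(open('c.pkl','rb'))['top']
P=lambda l,z:ray(c,(np.array(l)+.5)/3-.5+[210,170],z)
L=P([[731,105],[727,221]],.018);S=P([[58,40],[48,163]],.036);T=P([[195,111],[276,119],[358,126],[440,133]],.044);K=P([[362,278],[418,281]],.070)
for a in (L,S,T,K):print(a.round(4).tolist())
e=L.mean(0)[:2];s=S.mean(0)[:2];y=(s-e)/np.linalg.norm(s-e);x=np.array([y[1],-y[0]])
# tub line
d=T[0,:2]-T[3,:2];print('len',np.linalg.norm(s-e),'yaw rail',np.degrees(np.arctan2(-y[0],y[1])),'tubs',np.degrees(np.arctan2(-d[0],d[1])))
o=(e+y*.215+s-y*.210)/2;print('o',o,'x',x,'y',y)
for n,a in (('T',T),('K',K),('L',L),('S',S)):print(n,((a[:,:2]-o)@np.c_[x,y]).round(4).tolist())
s=arm.state();R=np.array(s['tool_rot'])
for n,q in (('behind',(0,-.12)),('tub4 start',(0,T[3,:2]@y-o@y-.025)),('row end',(0,.010)),('tabpre',(-.15,0)),('tab end',(-.033,0))):print(n,(o+q[0]*x+q[1]*y).round(4))
print('tool yaw x axis',np.degrees(np.arctan2(R[1,0],R[0,0])))
```

```text
[[0.5995, -0.3115, 0.018], [0.5269, -0.3055, 0.018]]
[[0.6428, 0.109, 0.036], [0.5675, 0.1153, 0.036]]
[[0.5973, 0.0258, 0.044], [0.5919, -0.0231, 0.044], [0.587, -0.0726, 0.044], [0.5821, -0.1223, 0.044]]
[[0.4959, -0.0699, 0.07], [0.4937, -0.1026, 0.07]]
len 0.42277442943653976 yaw rail -5.691005117737542 tubs -5.851705217393136
o [ 0.58440758 -0.09569471] x [ 0.99507115 -0.09916353] y [0.09916353 0.99507115]
T [[0.0008, 0.1221], [0.0002, 0.073], [0.0003, 0.0232], [0.0004, -0.0267]]
K [[-0.0906, 0.0169], [-0.0896, -0.0159]]
L [[0.0365, -0.2133], [-0.0365, -0.2145]]
S [[0.0378, 0.2095], [-0.0378, 0.2083]]
behind [ 0.5725 -0.2151]
tub4 start [ 0.5793 -0.1471]
row end [ 0.5854 -0.0857]
tabpre [ 0.4351 -0.0808]
tab end [ 0.5516 -0.0924]
tool yaw x axis 15.113038914381862
```

>>> step_arm(
  targets=[
    {"linear":[0.05,-0.024,0],"delta_rot":[0,0,0.073],"hand":1},
    {"linear":[0.1,-0.048,0],"delta_rot":[0,0,0.146],"hand":1},
    {"linear":[0.15,-0.072,0],"delta_rot":[0,0,0.218],"hand":1},
    {"linear":[0.2,-0.096,0],"delta_rot":[0,0,0.29],"hand":1},
    {"linear":[0.25,-0.12,0],"delta_rot":[0,0,0.363],"hand":1},
  ],
)

```text
time: 0.72
eef_pos: [0.361, -0.3727, 0.2137]
tool_rot: [[0.995, -0.102, -0.0], [-0.102, -0.995, 0.0], [-0.0, -0.0, -1.0]]
ft_force: [0.1, -2.0, 0.6]
opening: 0.044
grip_force: 0.0
```

>>> step_arm(
  targets=[
    {"linear":[0.04,-0.04,0],"delta_rot":[0,0,0],"hand":1},
    {"linear":[0.08,-0.08,0],"delta_rot":[0,0,0],"hand":1},
    {"linear":[0.12,-0.12,0],"delta_rot":[0,0,0],"hand":1},
    {"linear":[0.16,-0.16,0],"delta_rot":[0,0,0],"hand":1},
    {"linear":[0.195,-0.2,0],"delta_rot":[0,0,0],"hand":1},
  ],
)

```text
time: 1.35
eef_pos: [0.5751, -0.1929, 0.2134]
tool_rot: [[0.995, -0.099, -0.001], [-0.099, -0.995, -0.0], [-0.001, 0.0, -1.0]]
ft_force: [-0.0, -0.2, 0.8]
opening: 0.0006
grip_force: 0.0
```

```bash
cat >> h.py <<'E'
O=np.array([.5844,-.0957]);A=np.array([[.99507,.09916],[-.09916,.99507]]) # cols rail x,y
def where():
    s=arm.state();R=np.array(s['tool_rot']);p=np.array(s['eef_pos'])
    print('t',s['time'],'rail xy',((p[:2]-O)@A).round(4),'z',p[2].round(4),'yaw',np.degrees(np.arctan2(R[1,0],R[0,0])).round(2),'tilt',R[:,2].round(4),'F',np.round(s['ft_force'],2),'op',s['opening']);return s
E
python3 -c "from h import *;where()"
```

```text
t 1.35 rail xy [ 0.0004 -0.0977] z 0.2134 yaw -5.67 tilt [-7.e-04 -0.e+00 -1.e+00] F [-0.01 -0.21  0.77] op 0.0006045908303718957
```

>>> step_arm(
  targets=[
    {"linear":[0,0,0.05],"delta_rot":[0,0,0],"hand":1},
    {"linear":[0,0,0.1],"delta_rot":[0,0,0],"hand":1},
    {"linear":[0,0,0.15],"delta_rot":[0,0,0],"hand":1},
    {"linear":[0,0,0.18],"delta_rot":[0,0,0],"hand":1},
    {"linear":[0,0,0.193],"delta_rot":[0,0,0],"hand":1},
  ],
)

```text
time: 1.98
eef_pos: [0.5725, -0.1939, 0.0187]
tool_rot: [[0.995, -0.099, -0.004], [-0.099, -0.995, 0.001], [-0.004, -0.001, -1.0]]
ft_force: [-0.2, -0.2, 0.7]
opening: 0.0004
grip_force: 0.0
```

>>> step_arm(
  targets=[
    {"linear":[0,-0.004,0],"delta_rot":[0,0,0],"hand":1},
    {"linear":[0,-0.008,0],"delta_rot":[0,0,0],"hand":1},
    {"linear":[0,-0.012,0],"delta_rot":[0,0,0],"hand":1},
    {"linear":[0,-0.016,0],"delta_rot":[0,0,0],"hand":1},
    {"linear":[0,-0.02,0],"delta_rot":[0,0,0],"hand":1},
  ],
)

```text
time: 2.6
eef_pos: [0.5761, -0.1742, 0.0214]
tool_rot: [[0.995, -0.099, 0.001], [-0.099, -0.995, -0.0], [0.001, 0.0, -1.0]]
ft_force: [0.1, -0.6, -0.2]
opening: 0.0004
grip_force: 0.0
```

Run:
```python
from h import *
where();c=arm.grab_frame('top');cv2.imwrite('pics/t2.png',cv2.resize(c['frame'][140:280,210:470,::-1],None,fx=3,fy=3))
```

```text
t 2.6 rail xy [-0.0005 -0.0789] z 0.0214 yaw -5.68 tilt [ 8.e-04 -3.e-04 -1.e+00] F [ 0.13 -0.64 -0.16] op 0.0003522202022161031
```

View pics/t2.png

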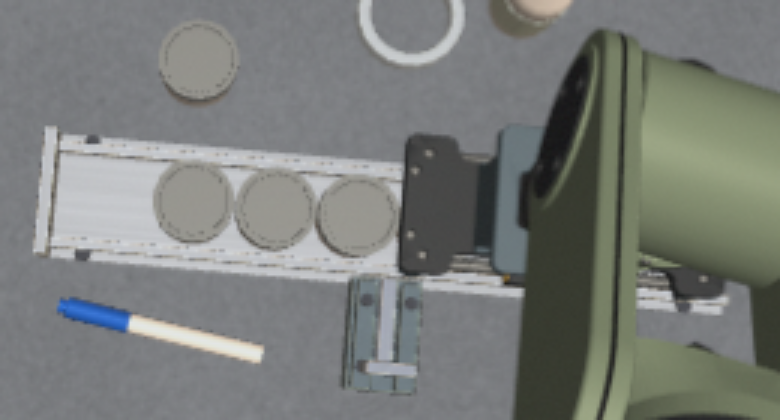

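The tubs haven't moved: lids are still at (193,200), (276,208) and (358,215), and the gripper is aligned behind tub 4. Next is a slow push.

>>> step_arm(
  targets=[
    {"linear":[0,-0.004,0],"delta_rot":[0,0,0],"hand":1},
    {"linear":[0,-0.008,0],"delta_rot":[0,0,0],"hand":1},
    {"linear":[0,-0.012,0],"delta_rot":[0,0,0],"hand":1},
    {"linear":[0,-0.016,0],"delta_rot":[0,0,0],"hand":1},
    {"linear":[0,-0.02,0],"delta_rot":[0,0,0],"hand":1},
  ],
)

```text
time: 3.28
eef_pos: [0.5779, -0.1548, 0.021]
tool_rot: [[0.995, -0.099, 0.0], [-0.099, -0.995, -0.001], [0.0, 0.001, -1.0]]
ft_force: [0.1, -2.9, -0.4]
opening: 0.0007
grip_force: 1.1
```

>>> step_arm(
  targets=[
    {"linear":[0,-0.004,0],"delta_rot":[0,0,0],"hand":1},
    {"linear":[0,-0.008,0],"delta_rot":[0,0,0],"hand":1},
    {"linear":[0,-0.012,0],"delta_rot":[0,0,0],"hand":1},
    {"linear":[0,-0.016,0],"delta_rot":[0,0,0],"hand":1},
    {"linear":[0,-0.02,0],"delta_rot":[0,0,0],"hand":1},
  ],
)

```text
time: 3.9
eef_pos: [0.5798, -0.1344, 0.0209]
tool_rot: [[0.995, -0.099, -0.0], [-0.099, -0.995, -0.0], [-0.0, 0.0, -1.0]]
ft_force: [0.2, -2.1, -0.5]
opening: 0.0003
grip_force: 1.2
```

Run:
```python
from h import *
where();c=arm.grab_frame('top');cv2.imwrite('pics/t3.png',cv2.resize(c['frame'][140:280,210:470,::-1],None,fx=3,fy=3))
```

```text
t 3.9 rail xy [-0.0007 -0.039 ] z 0.0209 yaw -5.68 tilt [-0.e+00 -1.e-04 -1.e+00] F [ 0.24 -2.1  -0.51] op 0.00025561802242721676
```

View pics/t3.png

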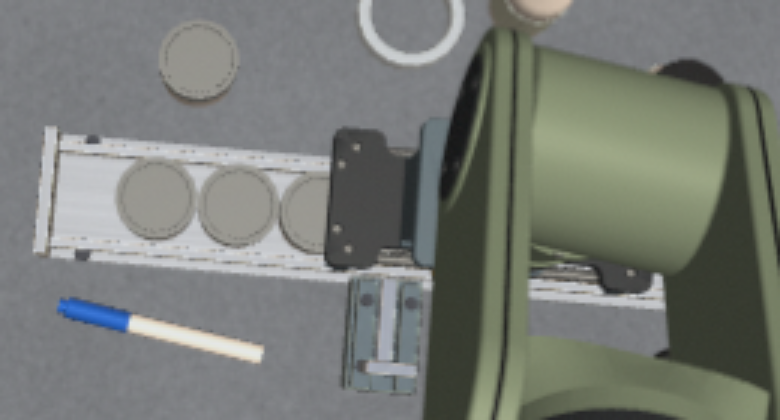

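The row has moved about 23 mm as one train (tub 1 lid now at (156,198)), with about 40 mm left. I'll keep pushing.

>>> step_arm(
  targets=[
    {"linear":[0,-0.004,0],"delta_rot":[0,0,0],"hand":1},
    {"linear":[0,-0.008,0],"delta_rot":[0,0,0],"hand":1},
    {"linear":[0,-0.012,0],"delta_rot":[0,0,0],"hand":1},
    {"linear":[0,-0.016,0],"delta_rot":[0,0,0],"hand":1},
    {"linear":[0,-0.02,0],"delta_rot":[0,0,0],"hand":1},
  ],
)

```text
time: 4.58
eef_pos: [0.5818, -0.1145, 0.021]
tool_rot: [[0.995, -0.099, -0.0], [-0.099, -0.995, -0.0], [-0.0, 0.0, -1.0]]
ft_force: [-0.3, -2.5, -0.6]
opening: 0.0002
grip_force: 1.2
```

>>> step_arm(
  targets=[
    {"linear":[0,-0.003,0],"delta_rot":[0,0,0],"hand":1},
    {"linear":[0,-0.006,0],"delta_rot":[0,0,0],"hand":1},
    {"linear":[0,-0.009,0],"delta_rot":[0,0,0],"hand":1},
    {"linear":[0,-0.012,0],"delta_rot":[0,0,0],"hand":1},
    {"linear":[0,-0.014,0],"delta_rot":[0,0,0],"hand":1},
  ],
)

```text
time: 5.2
eef_pos: [0.5832, -0.1007, 0.021]
tool_rot: [[0.995, -0.099, 0.0], [-0.099, -0.995, -0.0], [0.0, 0.0, -1.0]]
ft_force: [-0.2, -2.4, 0.1]
opening: 0.0005
grip_force: 1.2
```

```bash
python3 -c "from h import *;where()"
```

```text
t 5.2 rail xy [-0.0007 -0.0051] z 0.021 yaw -5.68 tilt [ 0.e+00 -1.e-04 -1.e+00] F [-0.24 -2.35  0.1 ] op 0.0005087714399338661
```

>>> step_arm(
  targets=[
    {"linear":[0,-0.001,0],"delta_rot":[0,0,0],"hand":1},
    {"linear":[0,-0.002,0],"delta_rot":[0,0,0],"hand":1},
    {"linear":[0,-0.003,0],"delta_rot":[0,0,0],"hand":1},
    {"linear":[0,-0.004,0],"delta_rot":[0,0,0],"hand":1},
    {"linear":[0,-0.005,0],"delta_rot":[0,0,0],"hand":1},
  ],
)

```text
time: 5.82
eef_pos: [0.5836, -0.0959, 0.021]
tool_rot: [[0.995, -0.099, -0.0], [-0.099, -0.995, -0.0], [0.0, 0.0, -1.0]]
ft_force: [-1.2, -4.3, 0.6]
opening: 0.0005
grip_force: 2.1
```

>>> step_arm(
  targets=[
    {"linear":[0,-0.0005,0],"delta_rot":[0,0,0],"hand":1},
    {"linear":[0,-0.001,0],"delta_rot":[0,0,0],"hand":1},
    {"linear":[0,-0.0015,0],"delta_rot":[0,0,0],"hand":1},
    {"linear":[0,-0.002,0],"delta_rot":[0,0,0],"hand":1},
    {"linear":[0,-0.002,0],"delta_rot":[0,0,0],"hand":1},
  ],
)

```text
time: 6.45
eef_pos: [0.5839, -0.0956, 0.0211]
tool_rot: [[0.995, -0.098, 0.0], [-0.098, -0.995, -0.003], [0.001, 0.003, -1.0]]
ft_force: [-0.7, -9.3, 0.3]
opening: 0.0004
grip_force: 4.4
```

Run:
```python
from h import *
where();c=arm.grab_frame('top');cv2.imwrite('pics/t4.png',cv2.resize(c['frame'][140:280,210:470,::-1],None,fx=3,fy=3))
```

```text
t 6.45 rail xy [-0.0005  0.    ] z 0.0211 yaw -5.63 tilt [ 4.0e-04 -2.9e-03 -1.0e+00] F [-0.72 -9.34  0.32] op 0.0004441626390113225
```

View pics/t4.png

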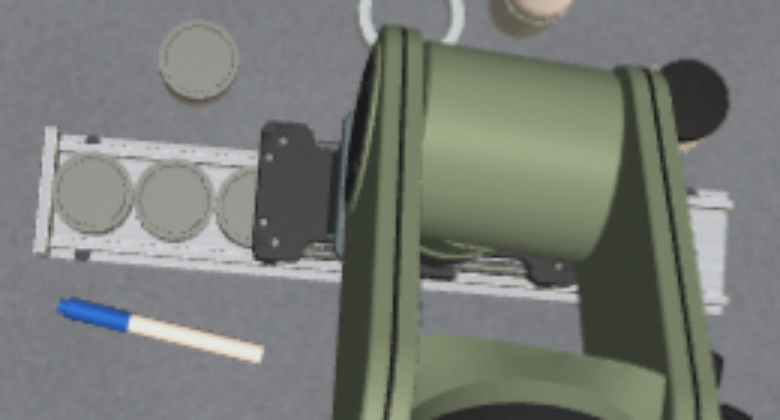

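The row is stalled tight: tub 1 (93,193) touches the stop and the push force has risen to 9 N. I'll back off, lift, and go round to the tab.

>>> step_arm(
  targets=[
    {"linear":[0,0.004,0],"delta_rot":[0,0,0],"hand":1},
    {"linear":[0,0.014,0],"delta_rot":[0,0,0],"hand":1},
    {"linear":[0,0.03,0],"delta_rot":[0,0,0],"hand":1},
    {"linear":[0,0.04,-0.04],"delta_rot":[0,0,0],"hand":1},
    {"linear":[0,0.04,-0.1],"delta_rot":[0,0,0],"hand":1},
  ],
)

```text
time: 7.12
eef_pos: [0.5783, -0.1348, 0.1201]
tool_rot: [[0.995, -0.101, -0.005], [-0.101, -0.995, 0.001], [-0.005, -0.001, -1.0]]
ft_force: [0.7, 0.0, 0.8]
opening: 0.0004
grip_force: 0.0
```

>>> step_arm(
  targets=[
    {"linear":[-0.04,-0.01,0],"delta_rot":[0,0,0],"hand":1},
    {"linear":[-0.09,-0.025,0],"delta_rot":[0,0,0],"hand":1},
    {"linear":[-0.14,-0.038,0],"delta_rot":[0,0,0],"hand":1},
    {"linear":[-0.15,-0.038,0.03],"delta_rot":[0,0,0],"hand":1},
    {"linear":[-0.15,-0.038,0.065],"delta_rot":[0,0,0],"hand":1},
  ],
)

```text
time: 7.75
eef_pos: [0.434, -0.0814, 0.0562]
tool_rot: [[0.995, -0.1, 0.003], [-0.1, -0.995, -0.0], [0.003, 0.0, -1.0]]
ft_force: [1.3, -0.8, -0.4]
opening: 0.0003
grip_force: 0.0
```

Run:
```python
from h import *
where();c=arm.grab_frame('scene');cv2.imwrite('pics/s5.png',cv2.resize(c['frame'][100:300,60:360,::-1],None,fx=2.5,fy=2.5))
```

```text
t 7.75 rail xy [-0.1511 -0.0007] z 0.0562 yaw -5.71 tilt [ 2.7e-03 -5.0e-04 -1.0e+00] F [ 1.33 -0.81 -0.37] op 0.0003369366719489799
```

View pics/s5.png

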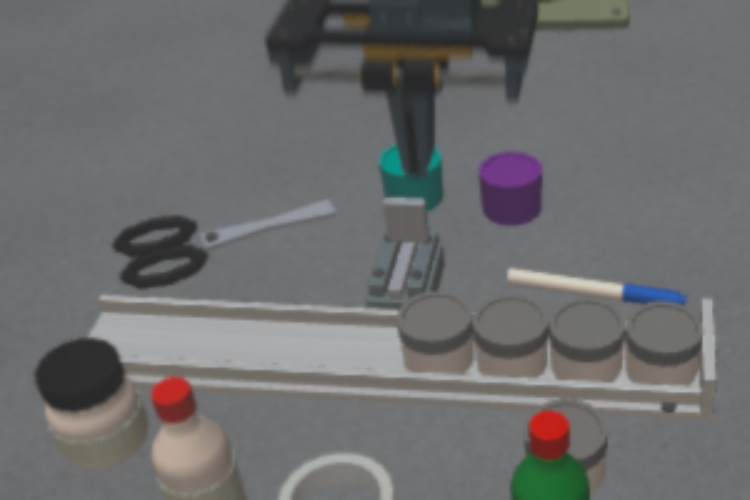

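The row is tight at the stop and the fingers are in front of the tab (tab at (405,220)). Next I push the tab.

>>> step_arm(
  targets=[
    {"linear":[0.006,0,0.006],"delta_rot":[0,0,0],"hand":1},
    {"linear":[0.012,0,0.008],"delta_rot":[0,0,0],"hand":1},
    {"linear":[0.02,0,0.008],"delta_rot":[0,0,0],"hand":1},
    {"linear":[0.028,0,0.008],"delta_rot":[0,0,0],"hand":1},
    {"linear":[0.035,0,0.008],"delta_rot":[0,0,0],"hand":1},
  ],
)

```text
time: 8.43
eef_pos: [0.4702, -0.0846, 0.0483]
tool_rot: [[0.995, -0.099, 0.001], [-0.099, -0.995, -0.0], [0.001, 0.0, -1.0]]
ft_force: [0.3, -0.7, 0.4]
opening: 0.0
grip_force: 0.0
```

>>> step_arm(
  targets=[
    {"linear":[0.006,0,0],"delta_rot":[0,0,0],"hand":1},
    {"linear":[0.012,0,0],"delta_rot":[0,0,0],"hand":1},
    {"linear":[0.018,0,0],"delta_rot":[0,0,0],"hand":1},
    {"linear":[0.024,0,0],"delta_rot":[0,0,0],"hand":1},
    {"linear":[0.03,0,0],"delta_rot":[0,0,0],"hand":1},
  ],
)

```text
time: 9.05
eef_pos: [0.4992, -0.0874, 0.0478]
tool_rot: [[0.995, -0.099, -0.001], [-0.099, -0.995, 0.0], [-0.001, -0.0, -1.0]]
ft_force: [-1.7, 0.4, 0.9]
opening: 0.0007
grip_force: 1.1
```

>>> step_arm(
  targets=[
    {"linear":[0.006,0,0],"delta_rot":[0,0,0],"hand":1},
    {"linear":[0.012,0,0],"delta_rot":[0,0,0],"hand":1},
    {"linear":[0.018,0,0],"delta_rot":[0,0,0],"hand":1},
    {"linear":[0.022,0,0],"delta_rot":[0,0,0],"hand":1},
    {"linear":[0.025,0,0],"delta_rot":[0,0,0],"hand":1},
  ],
)

```text
time: 9.68
eef_pos: [0.5242, -0.0899, 0.0479]
tool_rot: [[0.995, -0.099, -0.0], [-0.099, -0.995, 0.0], [-0.0, -0.0, -1.0]]
ft_force: [-1.8, 0.3, -0.3]
opening: 0.0002
grip_force: 1.1
```

```bash
python3 -c "from h import *;where()"
```

```text
t 9.675 rail xy [-0.0605 -0.0002] z 0.0479 yaw -5.68 tilt [-1.e-04  0.e+00 -1.e+00] F [-1.82  0.25 -0.33] op 0.0001573496423607214
```

>>> step_arm(
  targets=[
    {"linear":[0.002,0,0],"delta_rot":[0,0,0],"hand":1},
    {"linear":[0.004,0,0],"delta_rot":[0,0,0],"hand":1},
    {"linear":[0.006,0,0],"delta_rot":[0,0,0],"hand":1},
    {"linear":[0.008,0,0],"delta_rot":[0,0,0],"hand":1},
    {"linear":[0.01,0,0],"delta_rot":[0,0,0],"hand":1},
  ],
)

```text
time: 10.3
eef_pos: [0.5335, -0.0908, 0.0478]
tool_rot: [[0.995, -0.099, -0.001], [-0.099, -0.995, 0.0], [-0.001, -0.0, -1.0]]
ft_force: [-4.3, 1.2, 2.5]
opening: 0.0004
grip_force: 2.6
```

>>> step_arm(
  targets=[
    {"linear":[0.001,0,0],"delta_rot":[0,0,0],"hand":1},
    {"linear":[0.002,0,0],"delta_rot":[0,0,0],"hand":1},
    {"linear":[0.003,0,0],"delta_rot":[0,0,0],"hand":1},
    {"linear":[0.004,0,0],"delta_rot":[0,0,0],"hand":1},
    {"linear":[0.004,0,0],"delta_rot":[0,0,0],"hand":1},
  ],
)

```text
time: 10.92
eef_pos: [0.5335, -0.0908, 0.0479]
tool_rot: [[0.995, -0.099, -0.009], [-0.099, -0.995, 0.001], [-0.009, -0.0, -1.0]]
ft_force: [-12.3, 1.7, 9.9]
opening: 0.0003
grip_force: 6.1
```

```bash
python3 -c "from h import *;where()"
```

```text
t 10.925 rail xy [-0.0512 -0.0002] z 0.0479 yaw -5.67 tilt [-0.0093  0.0011 -1.    ] F [-12.3    1.69   9.93] op 0.0002879754776847366
```

The keeper is stalled at its limit with 12 N. I'll back off and lift.

>>> step_arm(
  targets=[
    {"linear":[-0.005,0,0],"delta_rot":[0,0,0],"hand":1},
    {"linear":[-0.015,0,0],"delta_rot":[0,0,0],"hand":1},
    {"linear":[-0.035,0,0],"delta_rot":[0,0,0],"hand":1},
    {"linear":[-0.05,0,-0.04],"delta_rot":[0,0,0],"hand":1},
    {"linear":[-0.07,0,-0.09],"delta_rot":[0,0,0],"hand":1},
  ],
)

```text
time: 11.55
eef_pos: [0.4679, -0.0845, 0.1385]
tool_rot: [[0.995, -0.099, -0.0], [-0.099, -0.995, -0.0], [-0.0, 0.0, -1.0]]
ft_force: [0.0, -1.1, 1.0]
opening: 0.0004
grip_force: 0.0
```

>>> step_arm(
  targets=[
    {"linear":[-0.04,0.02,-0.04],"delta_rot":[0,0,0],"hand":1},
    {"linear":[-0.07,0.06,-0.06],"delta_rot":[0,0,0],"hand":1},
    {"linear":[-0.09,0.11,-0.06],"delta_rot":[0,0,0],"hand":1},
    {"linear":[-0.1,0.16,-0.06],"delta_rot":[0,0,0],"hand":1},
    {"linear":[-0.1,0.2,-0.06],"delta_rot":[0,0,0],"hand":1},
  ],
)

```text
time: 12.18
eef_pos: [0.3482, -0.2756, 0.1987]
tool_rot: [[0.995, -0.1, 0.002], [-0.1, -0.995, -0.002], [0.003, 0.002, -1.0]]
ft_force: [0.7, -0.3, 0.7]
opening: 0.0006
grip_force: 0.0
```

Run:
```python
from h import *
where();c=arm.grab_frame('top');cv2.imwrite('pics/t6.png',cv2.resize(c['frame'][80:340,200:480,::-1],None,fx=2.3,fy=2.3,interpolation=cv2.INTER_CUBIC))
c=arm.grab_frame('scene');cv2.imwrite('pics/s6.png',cv2.resize(c['frame'][140:340,60:360,::-1],None,fx=2.5,fy=2.5,interpolation=cv2.INTER_CUBIC))
```

```text
t 12.175 rail xy [-0.2172 -0.2024] z 0.1987 yaw -5.77 tilt [ 0.0024 -0.0025 -1.    ] F [ 0.65 -0.26  0.68] op 0.0006067783973480402
```

View pics/t6.png

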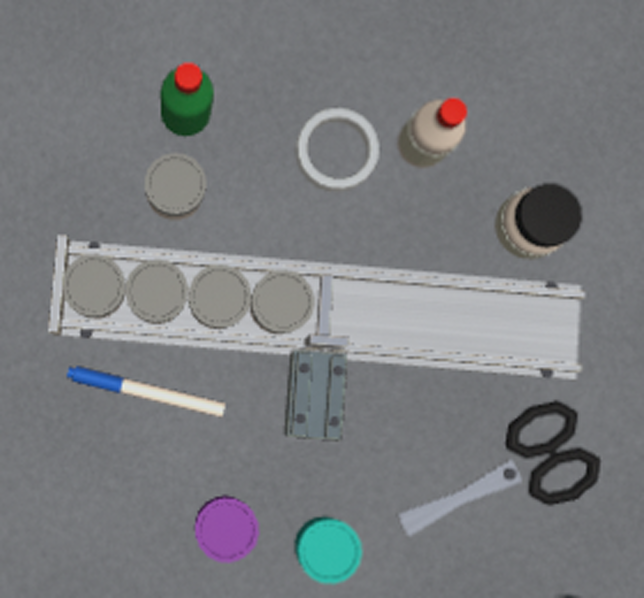

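View pics/s6.png

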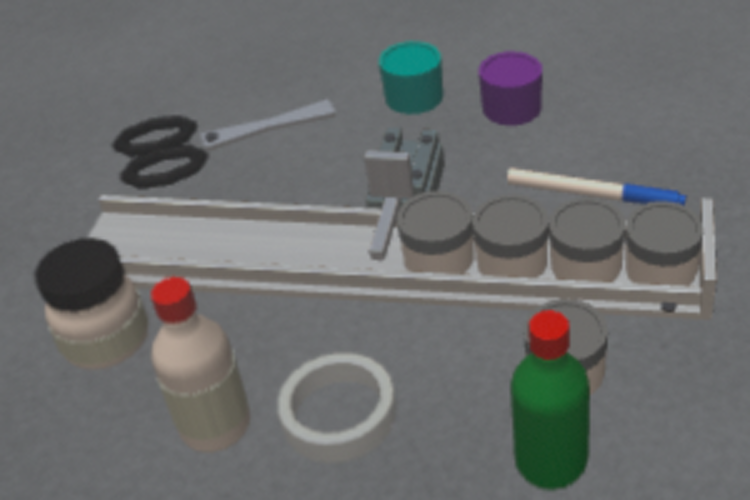

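The row (tub lids from (94,286) to (281,300)) is tight against the stop. The bar at (325,308) closes the rail behind it, and everything else is where it was.

```bash
python3 -c "from plant import arm;print(arm.hand_in())"
```

```text
the job is handed in; nothing more can be done
None
```

The four tubs are tight against the end stop, the keeper is pushed to its limit so its bar closes the rail behind them, nothing else looks moved in the last pictures, and I handed the job in at about 12 s; no verdict was returned.

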